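Pack the sampling case

ROBOT

A 7-joint arm with a two-finger parallel gripper is mounted at the origin on the work surface. World frame = base frame: x ahead of the robot, y to its left, z up, the work surface at z = 0. Lengths are in m, angles in rad, forces in N, time in s.
With the tool pointing down it reaches from about 0.4 to 0.85 m from the base axis. Payload 4.5 kg.
Tool frame: the origin (TCP) lies at the very end of the fingers, on their centre line; the grasp point (between the pads) lies 19 mm behind it (tcp_to_grasp is the z of the grasp point in the tool frame, in m); z points along the fingers, y is the line along which they close (so a half turn about z gives the same grasp; the last joint's range is limited). The gripper opens to 88 mm and grips with 3 to 60 N. Pads are 18 mm wide; open, the fingers measure 123 mm over their backs; the gripper's body (75 mm by 187 mm) begins 45 mm behind the grasp point.
Start: joints at [1.206, 0.689, -0.195, 1.565, 0.157, 0.902, -0.215], TCP at [0.243, -0.576, 0.239] pointing down, gripper open.
Joint ranges: [-3.01, 3.01], [-0.46, 2.08], [-1.47, 1.51], [0.13, 2.56], [-1, 4.14], [0.04, 2.09], [-2.66, 2.66]. Speed limits (rad/s): [2.57, 2.57, 3.14, 3.14, 3.14, 3.14, 3.14].

INTERFACE

Orientations are given as a unit quaternion [x, y, z, w].
In Python, from plant import * gives the robot as it stands. The module is installed in compiled form; this text tells all that it offers.
- The arm moves only by the shell command python3 -m jog 'ROWS' [OPENING] [FORCE]. ROWS is JSON, a list that holds one entry, the list of rows, each a list of 6 numbers: the shift along the tool's x, y, z in m, then the turn, a rotation vector about the tool's x, y, z in rad. In form: [[[dx, dy, dz, ax, ay, az], ...]]. A call has 1 to 12 rows; each row shifts and turns the commanded pose from where the row before left it, along the tool's axes as they then stand; what a row does not reach is not made up. A row lasts 1/8 s, in which the tool goes at most 62.5 mm and 10.7 degrees, less where a joint would pass 70% of its speed; a pose out of reach is approached as far as the arm can. A call with a gripper value outside its range is refused whole. OPENING is the finger opening in m, from 0 to 0.0881, set as the call begins (- or left out, the last holds). The fingers move at their own pace and stop on an object; FORCE is the grip in N (left out, the last holds). Time passes only in rows, so rows that do not move let the fingers close. It gives the time, the measured TCP pose, the force, the opening and the grip force at its end, in the units of the state.
- get_state(): the state, without advancing time (a new reading comes with each control period).
- snapshot(name): name is "scene" or "top" or "wrist"; returns a dict with "frame" (420x560x3 uint8, red, green, blue), "mtx" (3x3 intrinsics, pixels), "xyz" and "orientation" of the camera in the world; the wrist camera has in their place "mount" (4x4, takes a point from camera to tool coordinates, whose origin is the TCP and whose axes are the flange's). Camera axes: x right, y down, z forward; pixel columns grow to the right and rows downward; lengths in m; the calibration is good to about 2 mm. A picture is of the moment at which its call begins: read the wrist's pose just before it. There is no depth.
- finish_job(): hands the job in; it is judged then, once.
The state is a dict: "clock": time; "q": joint angles; "qd": joint speeds; "joint_torque": joint torques, N m; "tool_pos": TCP position; "eef_rot": TCP orientation; "contact_force": force on the tool from outside, world axes, zero at the start; "moment": the same for the moment, N m; "opening": opening from 0.0 (shut) to 1.0 (fully open); "finger_force": force on a finger pad.
Only numpy, scipy, OpenCV 4.12 (cv2) and the standard library are available. Lean on these libraries where they do the work, as an engineer would, in place of code of your own. Each camera call takes 0.05 s, during which the arm holds its last target. There are 200 camera calls.

TASK

Pack the tall wide sample jar and the tall filter carton into the empty bay of the open steel carrying case, both standing upright on the bay's floor between its walls. They only fit one behind the other along the case, with the carton's long side along the case. Set the glass jar down gently, do not drop it.

Things in the scene. Friction and masses are not known exactly. Their poses are not given: they have to be found in the camera images.
- case_bay (a point): Middle of the floor of the empty bay of the open steel case, fixed to the bench: 240 x 84 x 42 mm high outside, walls and floor 4 mm. The bay is 176 (x axis) x 76 mm (y axis); z up. This point is 4 mm above the bench; the bay's walls rise 38 mm above it. Beyond its +x end a full compartment of vials, 60 mm high. Hold things above the walls: thick fingers do not fit between.
- jar_mid (a point): Centre (half-way up) of the tall wide sample jar: upright clear glass cylinder, paper band, white lid, 56 mm in diameter from bottom to lid top, 110 mm high; 0.2 to 0.42 kg. z is its axis. On the bench beside the case, among a slim bottle (36 mm in diameter, 100 high) and a low jar (50 high) of the same glass and lid; at least 25 mm free beside it for each finger.
- carton_mid (a point): Centre (half-way up) of the tall filter carton: upright stiff white paperboard block with a grey band, 80 (x axis) x 46 (y axis) x 110 mm high (z axis), 0.14 to 0.28 kg. It stands on the bench; a small carton (46 x 46 x 50 mm) and a flat one (25 mm high) of the same board stand about. Nothing loose on the bench is taller than 110 mm.
Things that resemble listed ones, but are neither listed nor needed, are in the scene too. What is shaped like the part that bears jar_mid but brown or yellow is not meant.

How it is judged:
By the outcome, as a careful person would: the job done as asked, in the order asked, and still so for the second after the job is handed in, with the robot touching nothing.
It also fails if it takes over 64 s, if anything falls off the work surface, if the arm or the gripper's body presses on something with over 40 N, if the wrist force passes 120 N, or if a joint passes its speed limit or range.

## Working session

There is one attempt and no reset: what is moved stays moved. The work goes in short steps, Python scripts to look and compute and a shell command to move; the robot and the scene stay as the last step left them, time stands still between calls to the robot, and variables do not carry over. Pictures are saved under pics/ and viewed, at most 10 in all, crops included, and the job is handed in when it is done.

```bash
mkdir -p pics
cat > h.py <<'E'
from plant import *
import numpy as np, cv2
from scipy.spatial.transform import Rotation as R
def cam(s, st=None):
    K=np.array(s["mtx"])
    if "mount" in s:
        T=np.eye(4); T[:3,:3]=R.from_quat(st["eef_rot"]).as_matrix(); T[:3,3]=st["tool_pos"]
        M=T@np.array(s["mount"]); return K,M[:3,3],M[:3,:3]
    return K,np.array(s["xyz"]),R.from_quat(s["orientation"]).as_matrix()
def ray(c,u,v,z):
    K,p,Rm=c; d=Rm@np.linalg.solve(K,[u,v,1.]); return p+d*(z-p[2])/d[2]
def proj(c,P):
    K,p,Rm=c; q=K@(Rm.T@(np.array(P)-p)); return q[:2]/q[2]
def save(n,im): cv2.imwrite("pics/"+n,im[:,:,::-1])
E
python3 - <<'E'
from h import *
import pickle
print(get_state())
d={}
for n in ("top","scene"):
    s=snapshot(n); d[n]=s; save(n+"1.png",s["frame"]); c=cam(s); print(n,c[1],c[2].tolist(),c[0].tolist())
pickle.dump(d,open("s.pkl","wb"))
E
```

```text
{'clock': 0.0, 'q': array([ 1.20581778,  0.68998664, -0.19450529,  1.56633205,  0.15731198,
        0.9025196 , -0.21517032]), 'qd': array([ 0.00055261, -0.00086673,  0.00156105, -0.00094523,  0.00021673,
        0.00099824, -0.00271017]), 'joint_torque': array([-9.88164829e-04, -5.27563477e+01, -1.26710795e+00, -1.53428382e+01,
       -5.26009791e-02,  6.66146341e-03,  1.90318465e-04]), 'tool_pos': array([ 0.24238254, -0.57539823,  0.23791136]), 'eef_rot': array([ 9.80185986e-01,  1.98077195e-01, -2.57255475e-04, -8.90118186e-04]), 'contact_force': array([-0.35119452, -0.06079009,  0.4167241 ]), 'moment': array([ 0.0315044 , -0.06486506, -0.01317447]), 'finger_force': 0.0, 'opening': 0.9994963828553001}
top [ 0.37525315 -0.03659458  0.89719001] [[0.018349172565300654, -0.9692310256494603, 0.24546797506938497], [-0.9998216603599899, -0.01888431369638367, 0.00017369861720954727], [0.004467140154714444, -0.24542738562497862, -0.9694046848680515]] [[461.9207412941989, 0.0, 273.1835923320019], [0.0, 461.9207412941989, 208.36305121716964], [0.0, 0.0, 1.0]]
scene [1.19251326 0.22401687 0.78390068] [[-0.41292743888719063, 0.6622409614290427, -0.62524222443754], [0.9107554263823306, 0.29728184779845834, -0.2866148221649987], [-0.003934911587952505, -0.6877938731735489, -0.7258953812332212]] [[512.8102922226562, 0.0, 284.52944647273443], [0.0, 512.8102922226562, 224.16780632503958], [0.0, 0.0, 1.0]]
```

View pics/top1.png

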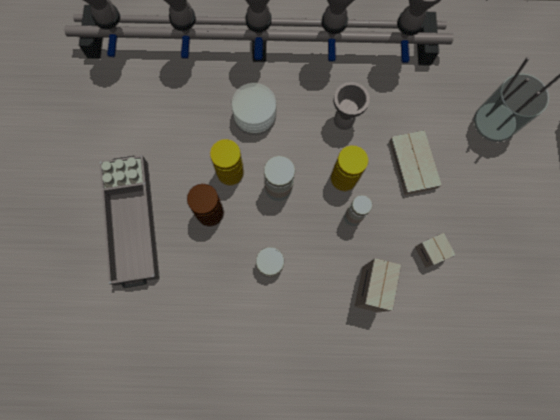

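View pics/scene1.png

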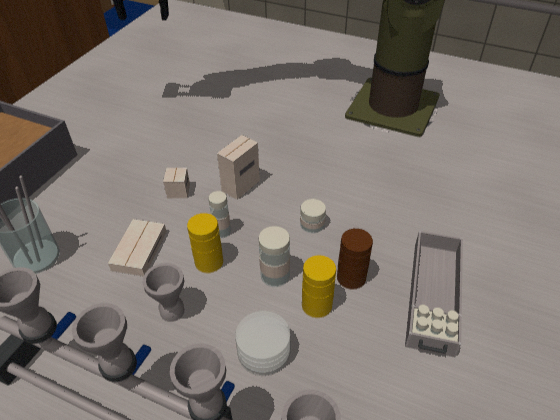

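The top view shows the case at about u 105–155, v 157–285, with the vials at its upper (+x) end. The clear jar's lid is at about (279,170), between yellow and brown look-alikes, and the tall carton's top is at about (383,285). The slim bottle (361,207), low jar (270,262), small carton (437,249) and flat carton (416,162) are distractors. Next I'll measure from masks.

Run:
```python
from h import *
import pickle
d=pickle.load(open("s.pkl","rb")); s=d["top"]; c=cam(s); f=s["frame"]; g=cv2.cvtColor(f,cv2.COLOR_RGB2GRAY)
for p in [(279,170),(279,190),(375,280),(390,290),(370,268),(130,240),(108,240),(156,240),(200,330),(130,285)]: print(p,f[p[1],p[0]],end=' ')
print()
# carton top: bright warm
hsv=cv2.cvtColor(f,cv2.COLOR_RGB2HSV)
for name,box,z in (("jar",(255,150,305,205),.11),("carton",(355,250,410,315),.11)):
    x0,y0,x1,y1=box; sub=g[y0:y1,x0:x1]
    for t in (140,155,165,175):
        m=(sub>t).astype(np.uint8); cs,_=cv2.findContours(m,0,2)
        if not cs: continue
        k=max(cs,key=cv2.contourArea)+np.array([x0,y0])
        W=np.array([ray(c,u,v,z)[:2] for u,v in k[:,0]],np.float32)
        if name=="jar": print(name,t,cv2.minEnclosingCircle(W),cv2.contourArea(k))
        else: print(name,t,cv2.minAreaRect(W))
big=np.hstack([cv2.resize(f[145:300,90:170],None,fx=3.8,fy=3.8,interpolation=2),cv2.resize(f[145:300,250:340],None,fx=3.8,fy=3.8,interpolation=2)[:,:150*2]])
big=cv2.convertScaleAbs(big,alpha=1.5)
save("case.png",big); print(big.shape)
```

```text
(279, 170) [148 154 153] (279, 190) [65 68 61] (375, 280) [146 146 131] (390, 290) [146 144 131] (370, 268) [48 43 38] (130, 240) [119 113 108] (108, 240) [53 51 48] (156, 240) [117 113 109] (200, 330) [124 119 114] (130, 285) [42 45 44] 
jar 140 ((0.6464903354644775, -0.045838598161935806), 0.02662055194377899) 604.0
carton 140 ((0.449914813041687, -0.21302539110183716), (0.019035229459404945, 0.07672397792339325), 77.17054748535156)
(589, 604, 3)
```

View pics/case.png

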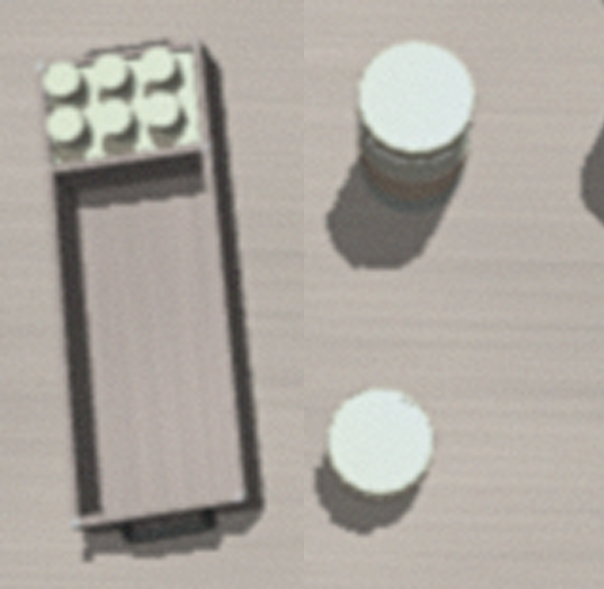

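The crop shows the case rim's outer corners at roughly (75,524), (246,503), (200,43) and (40,65) in crop pixels. The bay floor is empty and the jar lid is clean. Now world positions.

Run:
```python
from h import *
import pickle
d=pickle.load(open("s.pkl","rb")); s=d["top"]; c=cam(s); f=s["frame"].astype(int); g=f.mean(2)
P=np.array([ray(c,90+u/3.8-.4,145+v/3.8-.4,.042)[:2] for u,v in [(75,524),(246,503),(200,43),(40,65)]])
print(P, np.linalg.norm(P-np.roll(P,-1,0),axis=1))
a=P[3]-P[0]; b=P[2]-P[1]; print("yaw",np.degrees(np.arctan2(a[1],a[0])),np.degrees(np.arctan2(b[1],b[0])))
e=(P[0]+P[1])/2; u=(a+b)/np.linalg.norm(a+b); print("bay",e+u*.092, "yaw",np.degrees(np.arctan2(u[1],u[0])))
x0,y0,x1,y1=355,250,410,315; 
for t in (122,127,132):
    m=(f[y0:y1,x0:x1].min(2)>t-8).astype(np.uint8)&(g[y0:y1,x0:x1]>t).astype(np.uint8); m=cv2.morphologyEx(m,cv2.MORPH_CLOSE,np.ones((5,5)));m=cv2.morphologyEx(m,cv2.MORPH_OPEN,np.ones((5,5)))
    cs,_=cv2.findContours(m,0,2); k=max(cs,key=cv2.contourArea)+np.array([x0,y0])
    W=np.array([ray(c,*q,.11)[:2] for q in k[:,0]],np.float32); print(t,cv2.minAreaRect(W),cv2.boxPoints(cv2.minAreaRect(k)).tolist())
for n,uv,z in (("brown",(204,198),.11),("yel1",(227,153),.11),("yel2",(352,159),.11),("slim",(361,205),.1),("low",(270,262),.05),("small",(437,249),.05),("flat",(416,162),.025)): print(n,ray(c,*uv,z))
```

```text
[[0.44585335 0.26116064]
 [0.4574553  0.17963168]
 [0.69301267 0.22261142]
 [0.67935307 0.30380612]] [0.08235032 0.23944631 0.08233567 0.23736208]
yaw 10.350204749962439 10.340425370897869
bay [0.54215871 0.23691751] yaw 10.345293686639057
122 ((0.4451974332332611, -0.23639148473739624), (0.06782163679599762, 0.08023959398269653), 76.8340835571289) [[365.4615478515625, 304.69232177734375], [374.80767822265625, 257.9615478515625], [414.80767822265625, 265.9615478515625], [405.4615478515625, 312.69232177734375]]
127 ((0.44701483845710754, -0.22535738348960876), (0.04484858363866806, 0.07836829870939255), 76.8283462524414) [[365.8077087402344, 303.9615478515625], [374.9615783691406, 258.19232177734375], [401.5000305175781, 263.5], [392.3461608886719, 309.26922607421875]]
132 ((0.4470647871494293, -0.2251187562942505), (0.044361189007759094, 0.07753381878137589), 76.8283462524414) [[365.8461608886719, 303.76922607421875], [374.8846130371094, 258.576904296875], [401.0384826660156, 263.80767822265625], [392.0000305175781, 309.0]]
brown [0.59108409 0.08610246 0.11      ]
yel1 [0.67642272 0.04911987 0.11      ]
yel2 [ 0.66942191 -0.17726194  0.11      ]
slim [ 0.58635946 -0.19307445  0.1       ]
low [ 0.48799047 -0.03245874  0.05      ]
small [ 0.51799825 -0.34147852  0.05      ]
flat [ 0.69737983 -0.32047558  0.025     ]
```

```bash
python3 -m jog '[[[0,0,0,0,0,0.109],[0,0,0,0,0,0.109],[0.042,-0.038,0,0,0,0],[0.042,-0.038,0,0,0,0],[0.042,-0.038,0,0,0,0],[0.042,-0.038,0,0,0,0],[0.042,-0.038,0,0,0,0],[0.042,-0.038,0,0,0,0],[0.042,-0.038,0,0,0,0],[0.042,-0.038,0,0,0,0],[0.042,-0.038,0,0,0,0],[0.042,-0.038,0,0,0,0]]]'
cat > w.py <<'E'
from h import *
import sys
st=get_state(); s=snapshot("wrist"); c=cam(s,st); save(sys.argv[1],s["frame"])
q=R.from_quat(st["eef_rot"]).as_matrix()
print("tcp",st["tool_pos"],"yaw",np.degrees(np.arctan2(q[1,0],q[0,0])),"tilt",q[:,2],"q",st["q"].round(2),"cam",c[1])
for n,P in (("jar lid",(.6465,-.0458,.11)),("carton top",(.447,-.225,.11)),("bay",(.5422,.2369,.004))): print(n,proj(c,P))
import pickle; pickle.dump((s,st),open("w.pkl","wb"))
E
python3 w.py w1.png
```

```text
clock: 1.6
tool_pos: [0.5882, -0.1251, 0.2384]
eef_rot: [0.996, 0.09, -0.0, 0.0]
contact_force: [0.6, -0.6, 0.3]
opening: 1.001
finger_force: 0.0
tcp [ 0.58822266 -0.12506377  0.23841196] yaw 10.360764827840294 tilt [-7.00306016e-04 -1.64943261e-04 -9.99999741e-01] q [ 0.17  0.65 -0.07  1.64  0.06  0.85 -1.31] cam [ 0.65935815 -0.11239734  0.38395324]
jar lid [206.13300997 116.87191374]
carton top [352.14847453 337.8022951 ]
bay [ -7.79368294 159.99926487]
```

View pics/w1.png

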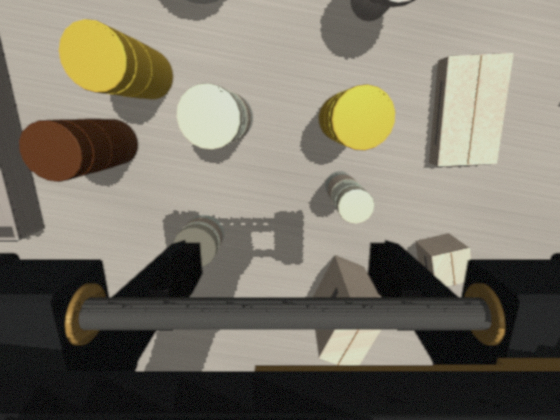

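The wrist view shows the clear jar's lid circle at about (210,117), with nothing in the two finger gaps beside it. That agrees with the prediction of (206,117). I'll refine it from the lid mask and work out the remaining shift.

Run:
```python
from h import *
import pickle
s,st=pickle.load(open("w.pkl","rb")); c=cam(s,st); f=s["frame"]; g=f.min(2)
for t in (140,155):
    m=(g[70:165,160:260]>t).astype(np.uint8); m=cv2.morphologyEx(m,cv2.MORPH_OPEN,np.ones((7,7)))
    cs,_=cv2.findContours(m,0,2); k=max(cs,key=cv2.contourArea)+np.array([160,70])
    W=np.array([ray(c,*q,.11)[:2] for q in k[:,0]],np.float32); ctr,r=cv2.minEnclosingCircle(W); print(t,ctr,r, cv2.fitEllipse(W)[:2])
T=R.from_quat(st["eef_rot"]).as_matrix(); print("shift",T.T@(np.array([*ctr,.062])-st["tool_pos"]))
```

```text
140 (0.6449819207191467, -0.04711074382066727) 0.06023246422410011 ((0.6452734470367432, -0.045895714312791824), (0.07317537814378738, 0.07865188270807266))
155 (0.6449819207191467, -0.04711074382066727) 0.06023246422410011 ((0.6434729099273682, -0.044263385236263275), (0.07299011200666428, 0.0841902419924736))
shift [ 0.06998005 -0.06648049  0.17635931]
```

```bash
python3 -m jog '[[[0.0354,-0.033,0,0,0,0],[0.0354,-0.033,0,0,0,0],[0,0,0,0,0,0],[0,0,0.045,0,0,0],[0,0,0.045,0,0,0],[0,0,0.045,0,0,0],[0,0,0.025,0,0,0],[0,0,0.016,0,0,0],[0,0,0,0,0,0]]]'
python3 -m jog '[[[0,0,0,0,0,0],[0,0,0,0,0,0],[0,0,0,0,0,0],[0,0,0,0,0,0],[0,0,0,0,0,0],[0,0,0,0,0,0],[0,0,0,0,0,0],[0,0,0,0,0,0]]]' 0.045 25
```

```text
clock: 2.78
tool_pos: [0.6444, -0.0497, 0.0619]
eef_rot: [0.996, 0.09, -0.001, 0.0]
contact_force: [-1.2, 0.5, 0.3]
opening: 0.999
finger_force: 0.0
clock: 3.78
tool_pos: [0.6458, -0.0481, 0.0634]
eef_rot: [0.996, 0.091, 0.001, -0.0]
contact_force: [-0.9, 2.8, 5.4]
opening: 0.628
finger_force: 24.9
```

The jar is held: the opening is 55 mm and the grip 25 N. Lifting it clear of the 110 mm neighbours, then carrying it to above the bay.

```bash
python3 -m jog '[[[0,0,-0.01,0,0,0],[0,0,-0.02,0,0,0],[0,0,-0.03,0,0,0],[0,0,-0.03,0,0,0],[0,0,-0.03,0,0,0],[0,0,-0.02,0,0,0],[0,0,-0.01,0,0,0],[0,0,0,0,0,0]]]'
python3 -m jog '[[[0,-0.010,0,0,0,0],[0,-0.02,0,0,0,0],[0,-0.03,0,0,0,0],[0,-0.035,0,0,0,0],[0,-0.035,0,0,0,0],[-0.004,-0.035,0,0,0,0],[0,-0.035,0,0,0,0],[0,-0.035,0,0,0,0],[0,-0.033,0,0,0,0],[0,-0.020,0,0,0,0],[0,-0.01,0,0,0,0],[0,0,0,0,0,0]]]'
python3 w.py w2.png
python3 - <<'E'
from h import *
s=snapshot("top"); save("t2.png",cv2.resize(s["frame"][130:310,70:310],None,fx=3,fy=3,interpolation=2))
E
```

```text
clock: 4.78
tool_pos: [0.6455, -0.0492, 0.2135]
eef_rot: [0.996, 0.09, 0.001, 0.0]
contact_force: [0.1, 0.5, -3.5]
opening: 0.628
finger_force: 24.9
clock: 6.28
tool_pos: [0.5876, 0.2435, 0.2125]
eef_rot: [0.996, 0.091, -0.0, 0.0]
contact_force: [-0.0, -0.7, -3.9]
opening: 0.632
finger_force: 24.9
tcp [0.58761068 0.2435041  0.21252868] yaw 10.387372380924262 tilt [-1.90119290e-04 -5.82383550e-04 -9.99999812e-01] q [-0.46  0.73 -0.01  1.56  0.01  0.85 -1.87] cam [0.65866575 0.25626418 0.35810057]
jar lid [633.29505446 197.70833977]
carton top [696.98288593 406.86160467]
bay [282.83869776 216.36486478]
```

View pics/w2.png

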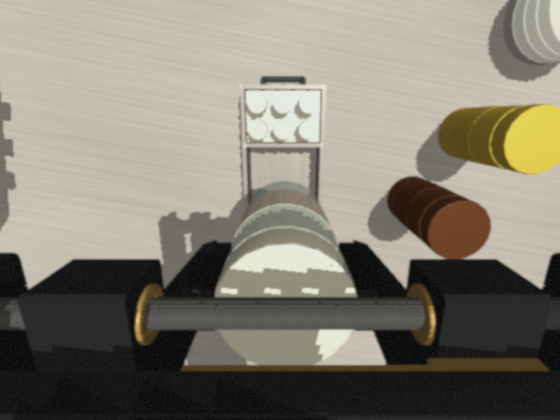

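The wrist view shows the jar upright in the fingers over the bay. The case's +x outer corners are at about (241,87) and (327,86), and the divider's bay-side edge runs from about (248,149) to (322,149). Next I'll check the bay centre from these points.

Run:
```python
from h import *
import pickle
s,st=pickle.load(open("w.pkl","rb")); c=cam(s,st)
T=R.from_quat(st["eef_rot"]).as_matrix()
A=[ray(c,u,v,.042) for u,v in [(241,87),(327,86),(248,149),(321,149)]]
for a in A: print(a.round(4),(T.T@(a-st["tool_pos"])).round(4))
b=np.array([.5422,.2369,.042]);print((T.T@(b-st["tool_pos"])).round(4))
```

```text
[0.6779 0.3026 0.042 ] [ 0.0995 -0.042   0.1705]
[0.6938 0.2205 0.042 ] [0.1004 0.0417 0.1705]
[0.6201 0.2872 0.042 ] [ 0.0398 -0.0372  0.1705]
[0.6335 0.2134 0.042 ] [0.0398 0.0378 0.1705]
[-0.0458 -0.0018  0.1705]
```

Bay and jar line up: the jar is laterally centred and has about 12 mm to the divider. Lowering it.

```bash
python3 -m jog '[[[0,0,0.01,0,0,0],[0,0,0.02,0,0,0],[0,0,0.025,0,0,0],[0,0,0.025,0,0,0],[0,0,0.025,0,0,0],[0,0,0.015,0,0,0],[0,0,0.01,0,0,0],[0,0,0.005,0,0,0],[0,0,0.003,0,0,0],[0,0,0,0,0,0],[0,0,0,0,0,0]]]'
python3 -m jog '[[[0,0,0.002,0,0,0],[0,0,0.001,0,0,0],[0,0,0.001,0,0,0],[0,0,0,0,0,0]]]'
```

```text
clock: 7.75
tool_pos: [0.5882, 0.2436, 0.0752]
eef_rot: [0.996, 0.09, 0.0, -0.0]
contact_force: [-0.8, -0.6, -4.3]
opening: 0.631
finger_force: 24.9
clock: 8.25
tool_pos: [0.5877, 0.2434, 0.0706]
eef_rot: [0.996, 0.09, -0.0, 0.0]
contact_force: [-0.3, 1.3, -3.1]
opening: 0.628
finger_force: 24.9
```

```bash
python3 -m jog '[[[0,0,0.001,0,0,0],[0,0,0.001,0,0,0],[0,0,0,0,0,0],[0,0,0,0,0,0]]]'
python3 -m jog '[[[0,0,0.001,0,0,0],[0,0,0,0,0,0],[0,0,0,0,0,0]]]'
```

```text
clock: 8.75
tool_pos: [0.5878, 0.2434, 0.0687]
eef_rot: [0.996, 0.09, 0.0, 0.0]
contact_force: [0.1, -0.3, -4.6]
opening: 0.63
finger_force: 24.9
clock: 9.12
tool_pos: [0.5878, 0.2434, 0.0677]
eef_rot: [0.996, 0.09, 0.0, 0.0]
contact_force: [-0.0, -0.2, -3.6]
opening: 0.629
finger_force: 24.9
```

```bash
python3 -m jog '[[[0,0,0.001,0,0,0],[0,0,0,0,0,0],[0,0,0,0,0,0]]]'
python3 -m jog '[[[0,0,0.001,0,0,0],[0,0,0,0,0,0],[0,0,0,0,0,0]]]'
```

```text
clock: 9.5
tool_pos: [0.588, 0.2436, 0.0673]
eef_rot: [0.996, 0.09, 0.0, -0.0]
contact_force: [-2.1, -0.9, 4.7]
opening: 0.623
finger_force: 24.9
clock: 9.88
tool_pos: [0.5882, 0.2438, 0.0672]
eef_rot: [0.996, 0.09, 0.001, -0.0]
contact_force: [-2.8, -0.8, 9.5]
opening: 0.627
finger_force: 25.0
```

The jar touches the floor (upward force +9.5 N). I'll ease off, open and rise.

```bash
python3 -m jog '[[[0,0,-0.001,0,0,0],[0,0,0,0,0,0]]]'
python3 -m jog '[[[0,0,0,0,0,0],[0,0,0,0,0,0],[0,0,0,0,0,0],[0,0,0,0,0,0],[0,0,0,0,0,0]]]' 0.088
python3 -m jog '[[[0,0,-0.01,0,0,0],[0,0,-0.02,0,0,0],[0,0,-0.03,0,0,0],[0,0,-0.04,0,0,0],[0,0,-0.04,0,0,0],[0,0,-0.03,0,0,0],[0,0,-0.01,0,0,0],[0,0,0,0,0,0]]]'
python3 - <<'E'
from h import *
s=snapshot("scene"); save("sc3.png",cv2.resize(s["frame"][130:370,300:520],None,fx=2.4,fy=2.4,interpolation=2))
E
```

```text
clock: 10.12
tool_pos: [0.5881, 0.2437, 0.0672]
eef_rot: [0.996, 0.09, 0.0, -0.0]
contact_force: [-0.7, -0.4, 6.5]
opening: 0.629
finger_force: 25.0
clock: 10.75
tool_pos: [0.5878, 0.2434, 0.0666]
eef_rot: [0.996, 0.09, -0.0, 0.0]
contact_force: [0.1, 1.1, 0.4]
opening: 0.994
finger_force: 0.0
clock: 11.75
tool_pos: [0.5879, 0.2435, 0.2474]
eef_rot: [0.996, 0.09, 0.001, -0.0]
contact_force: [-0.4, 1.0, -0.8]
opening: 0.998
finger_force: 0.0
```

View pics/sc3.png

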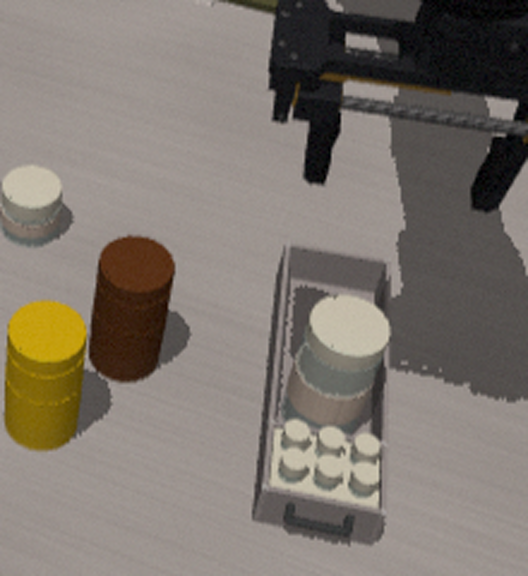

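The jar stands upright on the bay floor beside the vial divider. Now over to the carton, turning to its yaw of -13.2°.

```bash
python3 -m jog '[[[-0.0205,0.040,0,0,0,0],[-0.0205,0.040,0,0,0,0],[-0.0205,0.040,0,0,0,0],[-0.0205,0.040,0,0,0,0],[-0.0205,0.040,0,0,0,0],[-0.0205,0.040,0,0,0,0],[-0.0205,0.040,0,0,0,0],[-0.0205,0.040,0,0,0,0],[-0.0205,0.040,0,0,0,0],[-0.0205,0.040,0,0,0,0],[-0.0178,0.0355,0,0,0,0],[0,0,0,0,0,0]]]'
python3 -m jog '[[[0,0,0,0,0,0.137],[0,0,0,0,0,0.137],[0,0,0,0,0,0.137],[0,0,0,0,0,0]]]'
python3 w.py w4.png
```

```text
clock: 13.3
tool_pos: [0.4446, -0.2283, 0.2455]
eef_rot: [0.996, 0.087, -0.002, 0.0]
contact_force: [-0.6, -0.0, 0.0]
opening: 0.996
finger_force: 0.0
clock: 13.8
tool_pos: [0.4469, -0.2234, 0.2459]
eef_rot: [0.994, -0.113, -0.001, -0.0]
contact_force: [0.1, -0.0, -0.1]
opening: 0.998
finger_force: 0.0
tcp [ 0.44693008 -0.2234401   0.24589363] yaw -12.988064761946832 tilt [-1.74929156e-03  9.92513256e-04 -9.99997977e-01] q [ 0.34  0.52  0.05  1.93 -0.04  0.69 -1.38] cam [ 0.51755307 -0.23996654  0.39134795]
jar lid [16.14725865 10.76701542]
carton top [286.07081558 194.37452628]
bay [-77.02542589 182.61436128]
```

View pics/w4.png

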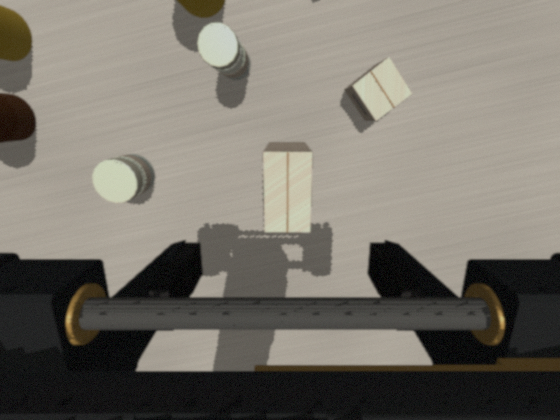

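The carton top spans u 263–312, v 151–234, centred at about (287,192) and square to the tool. That agrees with the prediction of (286,194). Descending to grasp.

```bash
python3 -m jog '[[[0,0,0.02,0,0,0],[0,0,0.04,0,0,0],[0,0,0.04,0,0,0],[0,0,0.04,0,0,0],[0,0,0.025,0,0,0],[0,0,0.015,0,0,0],[0,0,0.004,0,0,0],[0,0,0,0,0,0]]]'
python3 -m jog '[[[0,0,0,0,0,0],[0,0,0,0,0,0],[0,0,0,0,0,0],[0,0,0,0,0,0],[0,0,0,0,0,0],[0,0,0,0,0,0],[0,0,0,0,0,0],[0,0,0,0,0,0]]]' 0.036 22
python3 -m jog '[[[0,0,-0.01,0,0,0],[0,0,-0.02,0,0,0],[0,0,-0.03,0,0,0],[0,0,-0.035,0,0,0],[0,0,-0.035,0,0,0],[0,0,-0.025,0,0,0],[0,0,-0.01,0,0,0],[0,0,0,0,0,-0.137],[0,0,0,0,0,-0.137],[0,0,0,0,0,-0.137],[0,0,0,0,0,0],[0,0,0,0,0,0]]]'
```

```text
clock: 14.85
tool_pos: [0.4473, -0.2251, 0.0631]
eef_rot: [0.993, -0.115, 0.0, 0.0]
contact_force: [0.6, -0.8, 0.1]
opening: 1.001
finger_force: 0.0
clock: 15.85
tool_pos: [0.447, -0.2251, 0.0628]
eef_rot: [0.993, -0.115, 0.0, 0.0]
contact_force: [-0.6, 0.1, 0.8]
opening: 0.519
finger_force: 22.0
clock: 17.35
tool_pos: [0.4466, -0.2249, 0.2274]
eef_rot: [0.996, 0.089, -0.0, -0.0]
contact_force: [0.3, -0.4, -2.1]
opening: 0.522
finger_force: 22.0
```

```bash
python3 -m jog '[[[0.006,-0.018,0,0,0,0],[0.0123,-0.0385,0,0,0,0],[0.0123,-0.0385,0,0,0,0],[0.0123,-0.0385,0,0,0,0],[0.0123,-0.0385,0,0,0,0],[0.0123,-0.0385,0,0,0,0],[0.0123,-0.0385,0,0,0,0],[0.0123,-0.0385,0,0,0,0],[0.0123,-0.0385,0,0,0,0],[0.0123,-0.0385,0,0,0,0],[0.0123,-0.0385,0,0,0,0]]]'
python3 -m jog '[[[0.0055,-0.0176,0,0,0,0],[0.005,-0.016,0,0,0,0],[0,0,0,0,0,0],[0,0,0,0,0,0]]]'
python3 w.py w5.png
```

```text
clock: 18.73
tool_pos: [0.5013, 0.1959, 0.2275]
eef_rot: [0.996, 0.089, -0.0, 0.0]
contact_force: [0.5, -0.1, -1.6]
opening: 0.517
finger_force: 22.0
clock: 19.23
tool_pos: [0.5057, 0.2277, 0.2276]
eef_rot: [0.996, 0.089, -0.0, 0.001]
contact_force: [-0.0, 0.2, -2.0]
opening: 0.521
finger_force: 22.0
tcp [0.50570386 0.22765661 0.2276259 ] yaw 10.23085167107342 tilt [-3.87431937e-04 -1.61224768e-03 -9.99998625e-01] q [-0.51  0.61  0.    1.8  -0.    0.74 -1.9 ] cam [0.57682278 0.2403742  0.37317069]
jar lid [644.07026514  93.1136682 ]
carton top [707.80286976 329.08642994]
bay [281.77652713 146.18905839]
```

View pics/w5.png

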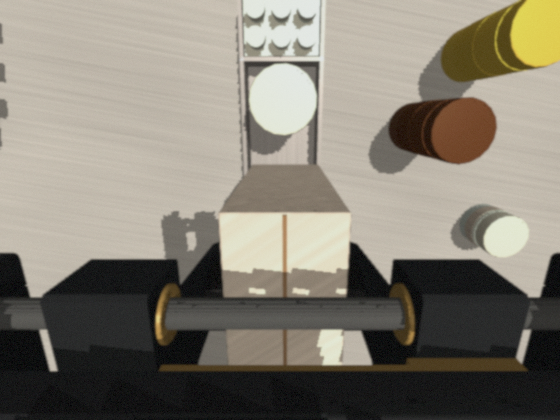

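The wrist view shows the jar lid centred at about (283,99), with the lid's near edge at v≈134, and the divider's bay-side edge at v≈61. The carton's front face has its top edge at v≈212 and bottom edge at v≈166. Checking the gaps along the case in tool coordinates.

Run:
```python
from h import *
import pickle
s,st=pickle.load(open("w.pkl","rb")); c=cam(s,st); T=R.from_quat(st["eef_rot"]).as_matrix(); p=st["tool_pos"]
b=p[2]-.063
for n,u,v,z in (("lid ctr",283,99,.114),("lid near",283,134,.114),("divider",283,61,.042),("caseL",241,60,.042),("caseR",324,60,.042),("face top",285,212,b+.11),("face botL",242,166,b),("face botR",329,166,b)):
    print(n,(T.T@(ray(c,u,v,z)-p)).round(4))
```

```text
lid ctr [ 0.0855 -0.0009  0.1136]
lid near [ 0.058  -0.0009  0.1136]
divider [ 0.1251 -0.0011  0.1855]
caseL [ 0.126  -0.0429  0.1855]
caseR [0.126  0.0398 0.1856]
face top [ 0.0409  0.0005 -0.047 ]
face botL [ 0.0393 -0.029   0.0629]
face botR [0.0392 0.031  0.063 ]
```

Gaps would be about 11 mm behind and 18 mm to the jar. I'll nudge +3 mm in x and -1.5 mm in y, then lower.

```bash
python3 -m jog '[[[0.003,-0.0015,0.01,0,0,0],[0,0,0.02,0,0,0],[0,0,0.03,0,0,0],[0,0,0.03,0,0,0],[0,0,0.025,0,0,0],[0,0,0.02,0,0,0],[0,0,0.01,0,0,0],[0,0,0.006,0,0,0],[0,0,0.004,0,0,0],[0,0,0,0,0,0],[0,0,0,0,0,0]]]'
python3 -m jog '[[[0,0,0.002,0,0,0],[0,0,0.001,0,0,0],[0,0,0.001,0,0,0],[0,0,0.0,0,0,0],[0,0,0,0,0,0]]]'
```

```text
clock: 20.65
tool_pos: [0.5087, 0.2317, 0.0732]
eef_rot: [0.996, 0.09, 0.0, -0.0]
contact_force: [0.1, 0.3, -1.7]
opening: 0.52
finger_force: 22.0
clock: 21.28
tool_pos: [0.5083, 0.2316, 0.0687]
eef_rot: [0.996, 0.09, -0.0, 0.0]
contact_force: [-0.0, 0.5, -0.8]
opening: 0.522
finger_force: 22.0
```

```bash
python3 -m jog '[[[0,0,0.001,0,0,0],[0,0,0.001,0,0,0],[0,0,0,0,0,0],[0,0,0,0,0,0]]]'
python3 -m jog '[[[0,0,0.001,0,0,0],[0,0,0,0,0,0],[0,0,0,0,0,0]]]'
```

```text
clock: 21.78
tool_pos: [0.5084, 0.2315, 0.0668]
eef_rot: [0.996, 0.09, 0.0, 0.0]
contact_force: [0.2, 0.1, 1.0]
opening: 0.517
finger_force: 22.0
clock: 22.15
tool_pos: [0.5084, 0.2314, 0.0667]
eef_rot: [0.996, 0.09, 0.0, 0.0]
contact_force: [-1.6, -0.8, 8.6]
opening: 0.52
finger_force: 22.0
```

The carton is on the floor (+8.6 N). Easing off, releasing, rising and moving clear.

```bash
python3 -m jog '[[[0,0,-0.001,0,0,0],[0,0,0,0,0,0]]]'
python3 -m jog '[[[0,0,0,0,0,0],[0,0,0,0,0,0],[0,0,0,0,0,0],[0,0,0,0,0,0],[0,0,0,0,0,0],[0,0,0,0,0,0]]]' 0.088
python3 -m jog '[[[0,0,-0.01,0,0,0],[0,0,-0.02,0,0,0],[0,0,-0.03,0,0,0],[0,0,-0.04,0,0,0],[0,0,-0.04,0,0,0],[0,0,-0.03,0,0,0],[0,0,-0.01,0,0,0],[0,0.03,0,0,0,0],[0,0.05,0,0,0,0],[0,0.05,0,0,0,0],[0,0.04,0,0,0,0],[0,0,0,0,0,0]]]'
python3 - <<'E'
from h import *
a=snapshot("scene")["frame"][180:370,360:500]; b=snapshot("top")["frame"][140:300,70:200]
a=cv2.resize(a,(400,543),interpolation=2); b=cv2.resize(b,(400,492),interpolation=2); b=cv2.copyMakeBorder(b,0,51,0,0,0)
save("end.png",np.hstack([a,b]))
E
```

```text
clock: 22.4
tool_pos: [0.5084, 0.2316, 0.0667]
eef_rot: [0.996, 0.09, 0.0, 0.0]
contact_force: [-0.7, -0.1, 2.1]
opening: 0.522
finger_force: 22.0
clock: 23.15
tool_pos: [0.5084, 0.2315, 0.0667]
eef_rot: [0.996, 0.09, 0.0, 0.0]
contact_force: [0.2, -0.7, 0.2]
opening: 1.0
finger_force: 0.0
clock: 24.65
tool_pos: [0.5387, 0.0596, 0.246]
eef_rot: [0.996, 0.087, -0.001, 0.001]
contact_force: [0.6, 0.7, -0.7]
opening: 0.995
finger_force: 0.0
```

View pics/end.png

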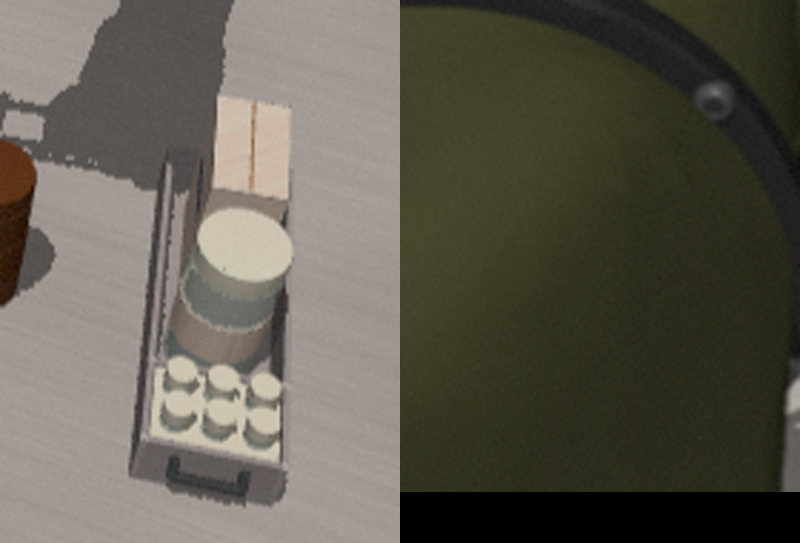

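The scene crop shows the jar at about (243,250) and the carton at about (250,145), both upright in the bay one behind the other. The carton's long side runs along the case and the gripper is clear. The top view is blocked by the arm. Handing in.

```bash
python3 -c "
from plant import *
print(finish_job())"
```

```text
the job is handed in; nothing more can be done
None
```

The job is handed in at about 25 s: the jar, set down gently, and the carton both stand upright in the case bay, one behind the other with the carton's long side along the case, and the gripper is clear (final check from the scene camera only, as the arm blocked the top view).

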